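Ready the mortar and pestle

ROBOT

A 7-joint arm with a two-finger parallel gripper is mounted at the origin on the work surface. World frame = base frame: x ahead of the robot, y to its left, z up, the work surface at z = 0. Lengths are in mm, angles in rad, forces in N, time in s.
With the tool pointing down it reaches from about 400 to 875 mm from the base axis. Payload 4.4 kg.
Tool frame: the origin (TCP) lies midway between the tips of the shut fingers; the grasp point (between the pads) lies ctrl.tcp_to_grasp behind it (ctrl.tcp_to_grasp is the distance from the TCP to the grasp point, in mm); z points along the fingers, y is the line along which they close (so a half turn about z gives the same grasp; the last joint's range is limited). The gripper opens to 85 mm and grips with 20 to 120 N. Pads are 22 mm wide; open, the fingers measure 114 mm over their backs; the gripper's body (76 mm by 85 mm) begins 54 mm behind the grasp point. The pads swing forward as they close: fully open they stand 13 mm farther back than shut.
Start: joints at [-1.227, 0.628, 0.038, 1.517, -0.027, 0.996, -0.02], TCP at [258.955, 596.205, 231.313] pointing down, gripper open.
Joint ranges: [-3.06, 3.06], [-0.37, 2.12], [-1.25, 1.32], [0.18, 2.47], [-1.1, 4.24], [0.23, 1.98], [-2.94, 2.94]. Speed limits (rad/s): [2.57, 2.57, 3.14, 3.14, 3.14, 3.14, 3.14].

INTERFACE

Orientations are given as [roll, pitch, yaw] about the fixed x, y, z axes, in that order (R = Rz(yaw) Ry(pitch) Rx(roll)).
In Python, from cell import ctrl, get_image, get_calibration, workorder, boxes_of, place_of gives the robot as it stands.
- The arm moves only by the tool play_rows, never from a script. Its argument "series" is a list that holds one entry, the list of rows, each a list of 7 numbers: the shift along the world's x, y, z in cm, then the turn, a rotation vector about the world's x, y, z in degrees, then the closure, from 0 (fully open) to 1 (shut). A call has 1 to 20 rows; each row shifts and turns the commanded pose from where the row before left it; what a row does not reach is not made up. A row lasts 1/8 s, in which the tool goes at most 62.5 mm and 10.7 degrees, less where a joint would pass 70% of its speed; a pose out of reach is approached as far as the arm can. A call with a gripper value outside its range is refused whole. The fingers move at their own pace and stop on an object; the grip force is fixed at half the most. Time passes only in rows, so rows that do not move let the fingers close. It gives the time, the measured TCP pose, the force, the opening and the grip force at its end, in the units of the state.
- ctrl.read_state(): the state, without advancing time (a new reading comes with each control period).
- get_image(name): name is "scene" or "top" or "wrist"; returns (picture, depth): 400x640x3 uint8, red, green, blue; 400x640 float32, mm along the optical axis (not along the pixel's ray), 0 where there is no reading.
- get_calibration(name): a dict with "K" (3x3 intrinsics, pixels), "k1" (the pictures are not rectified: a ray, as slopes to the right and down, at radius r is drawn at 1 + k1 r^2 times it, then the intrinsics apply), "R" (3x3) and "t" (3): a world point X has camera coordinates R X + t; the wrist camera has in their place "mount" (4x4, takes a point from camera to tool coordinates, whose origin is the TCP and whose axes are the flange's). Camera axes: x right, y down, z forward; pixel columns grow to the right and rows downward; lengths in mm; the calibration is good to about 2 mm. A picture is of the moment at which its call begins: read the wrist's pose just before it. get_calibration takes no time and is no camera call.
- workorder.finish_job(): hands the job in; it is judged then, once.
Trained networks look in the newest picture that a camera, given by its name, has taken for a name from the list of things; names that differ only in an ending like _2 or _b are one class to them, and where a whole thing is asked for, a point or a joint stands for the part that bears it (a point fixed in the world has none). Each returns a list of dicts, best first, with "p" (0 to 1); they miss things now and then, are a little off and sometimes report something else, mostly with a low value. They report only what shows in the picture. A call takes as long as a camera call. They do not tell look-alikes from the thing itself.
- boxes_of(target, camera): "pixel" ([column, row] in pixels, amid what is visible of it).
- place_of(target, camera): "pixel" ([column, row] in pixels: a listed point, or the origin of a listed thing).
The state is a dict: "clock": time; "qpos": joint angles; "qd": joint speeds; "tau": joint torques, N m; "eef_pos": TCP position; "tool_rot": TCP orientation; "force": force on the tool from outside, world axes, zero at the start; "torque": the same for the moment, N m; "width": finger opening in mm; "gripper_force": force on a finger pad.
Only numpy, scipy, OpenCV 4.12 (cv2) and the standard library are available. Lean on these libraries where they do the work, as an engineer would, in place of code of your own. Each camera call takes 0.05 s, during which the arm holds its last target. There are 200 camera calls.

TASK

Someone left the little jar in the mortar: lift it out and leave it standing upright, wholly on the round rubber mat. Then draw the pestle out of its slanted stand and finish while holding it still, upright with the grinding end down, raised over the middle of the mortar and clear above its rim, touching nothing but your gripper. Do not disturb the bottle, tub and capsule board.

Things in the scene. Friction and masses are not known exactly. Their poses are not given: they have to be found in the camera images.
- mortar: White porcelain mortar, an open round bowl, fixed. Origin: centre of its underside on the worktop, z up. Rim 70 mm high, 162 mm across outside, about 148 mm inside; flat inner floor 12 mm above the worktop, about 95 mm across; inner radius about 64 mm at 30 mm height. Yaw means nothing.
- jar: Small closed round white plastic jar with a black lid, 34 mm in diameter (lid; body 1 mm less across), 70 mm tall, about 80 g, standing upright on the mortar's inner floor, within about 15 mm of its centre, so that its lid stands just above the rim. Origin at the centre of its underside, z up along the jar; yaw means nothing.
- mat: Round black rubber mat, 120 mm in diameter, 4 mm thick, fixed flat on the worktop. Origin at the centre of its underside.
- stand: Steel stand, fixed: plate 120 x 80 x 8 mm with a slanted round sleeve, outside dia. 41, bore dia. 33, 65 mm deep, closed at its foot. Origin: centre of the plate's underside, z up. Sleeve axis in the stand's x-z plane, rising at 45 deg towards its +x (roughly away from the robot); bore foot at x -45, z 35 mm, mouth at x 1, z 81 mm. Holds the pestle.
- pestle: Straight pestle, 170 mm, 0.2 kg, loose in the sleeve, rounded grinding end at its foot, tilted 45 deg to the stand's +x; free after 65 mm along the sleeve. Origin: tip of the grinding end; z along it to the handle end (up at the end). White porcelain dia. 28 mm for z 0-80 mm, wooden neck dia. 21 for 80-157 (grip here, about 40 N), knob dia. 26 for 157-170. Centre of mass at z 51 mm.
- amber_bottle: Bystander: amber glass bottle, black cap, 44 mm across, 100 mm tall, on the far side of the worktop. Origin at the centre of its underside. Leave it alone.
- tablet_tub: Bystander: white round tub, 60 mm across, 70 mm tall, on the far side of the worktop. Origin at the centre of its underside. Leave it alone.
- capsule_board: Bystander: white capsule filling board, 110 x 140 mm, four steel pins reaching 36 mm high, lying at the robot's right. Origin at the centre of its underside. Leave it alone.
Mind the look-alikes: they are no part of the job. What is shaped like the jar but green is not meant.

How it is judged:
By the outcome, as a careful person would: the job done as asked, in the order asked, and still so for the second after the job is handed in, while the arm keeps its last pose, push and grip.
It also fails if it takes over 61 s, if anything falls off the work surface, if the arm or the gripper's body presses on something with over 40 N, if the wrist force passes 120 N, or if a joint passes its speed limit or range.

## Working session

There is one attempt and no reset: what is moved stays moved. The work goes in short steps, Python scripts to look and compute and a tool call to move; the robot and the scene stay as the last step left them, time stands still between calls to the robot, and variables do not carry over. Pictures are saved under pics/ and viewed, at most 10 in all, crops included, and the job is handed in when it is done.

Besides the shell and the picture viewer there is one more tool, called after "Request:" as name(argument=value, ...) on one line, values as JSON. play_rows: Moves the arm, as the interface text tells. Its arguments: {"type":"object","properties":{"series":{"type":"array"}},"required":["series"]}

```bash
mkdir -p pics
cat > h.py <<'E'
import numpy as np, cv2
from cell import ctrl,get_image,get_calibration,workorder,boxes_of,place_of
from scipy.spatial.transform import Rotation as Ro
def ext(n,st=None):
    c=get_calibration(n)
    if n=='wrist':
        T=np.eye(4);T[:3,:3]=Ro.from_euler('xyz',st['tool_rot']).as_matrix();T[:3,3]=st['eef_pos']
        M=T@np.array(c['mount'])   # cam->world
        return c,M[:3,:3],M[:3,3]
    R=np.array(c['R']);t=np.array(c['t']);return c,R.T,-R.T@t
def ray(n,px,st=None):
    c,R,o=ext(n,st);K=np.array(c['K'])
    d=np.array([(px[0]-K[0,2])/K[0,0],(px[1]-K[1,2])/K[1,1]]);u=d.copy()
    for _ in range(10):u=d/(1+c['k1']*(u@u))
    return o,R@np.array([u[0],u[1],1])
def atz(n,px,z,st=None):
    o,d=ray(n,px,st);return o+d*(z-o[2])/d[2]
def atd(n,px,dep,st=None):
    o,d=ray(n,px,st);return o+d*dep
def cloud(n,dep,st=None):
    c,R,o=ext(n,st);K=np.array(c['K']);h,w=dep.shape
    x,y=np.meshgrid(np.arange(w),np.arange(h))
    d=np.stack([(x-K[0,2])/K[0,0],(y-K[1,2])/K[1,1]],-1);u=d.copy()
    for _ in range(10):u=d/(1+c['k1']*(u**2).sum(-1,keepdims=True))
    P=np.concatenate([u,np.ones((h,w,1))],-1)*dep[...,None]
    return P@R.T+o
def save(n,im):cv2.imwrite('pics/'+n+'.png',im[...,::-1])
E
python3 - <<'E'
from h import *
st=ctrl.read_state();print(st['eef_pos'],st['tool_rot'],st['width'],ctrl.tcp_to_grasp,st['clock'])
for n in('top','scene'):
    im,d=get_image(n);save(n,im)
    if n=='top':np.savez('top',im=im,d=d)
    print(n,ext(n)[2])
    for t in['mortar','jar','mat','stand','pestle','amber_bottle','tablet_tub','capsule_board']:
        for r in place_of(t,n)[:3]:
            p=np.array(r['pixel']);z=12 if t=='jar' else 0
            print(t,p.round(),round(r['p'],2),atz(n,p,z).round())
E
```

```text
[258.70474441 595.60004151 230.3892879 ] [-3.13967252e+00  1.00427357e-05  2.73175127e+00] 85.3745810657786 18.700000000000003 0.0
top [516.00132395 -99.83092388 938.03610504]
mortar [276. 240.] 0.69 [496. -14.   0.]
jar [276. 234.] 0.65 [512. -14.  12.]
jar [283. 179.] 0.55 [651. -33.  12.]
mat [360. 226.] 0.83 [ 527. -231.    0.]
stand [170. 244.] 0.71 [491. 256.   0.]
amber_bottle [224. 160.] 0.83 [706. 120.   0.]
tablet_tub [317. 145.] 0.91 [ 743. -123.    0.]
capsule_board [462. 268.] 0.57 [ 413. -494.    0.]
capsule_board [313. 145.] 0.17 [ 743. -114.    0.]
scene [1065.71024962  419.11475419  700.8136347 ]
mortar [364. 234.] 0.98 [509. -13.   0.]
jar [322. 255.] 0.76 [650. -26.  12.]
mat [305. 197.] 0.7 [ 526. -236.    0.]
stand [458. 294.] 0.58 [493. 263.   0.]
pestle [462. 270.] 0.48 [424. 232.   0.]
amber_bottle [347. 316.] 0.69 [721. 131.   0.]
amber_bottle [305. 197.] 0.46 [ 523. -236.    0.]
tablet_tub [269. 257.] 0.73 [ 745. -120.    0.]
capsule_board [283. 151.] 0.66 [ 416. -480.    0.]
```

View pics/top.png

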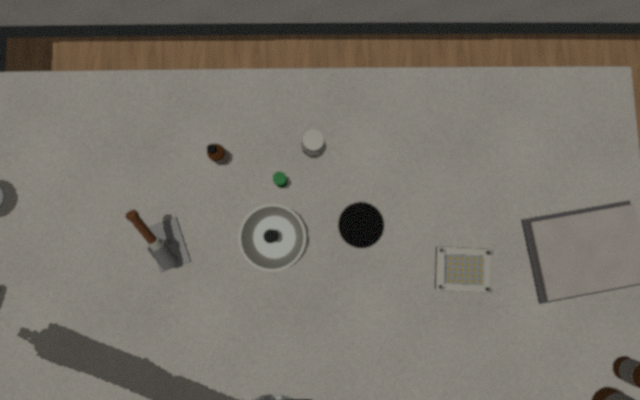

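View pics/scene.png

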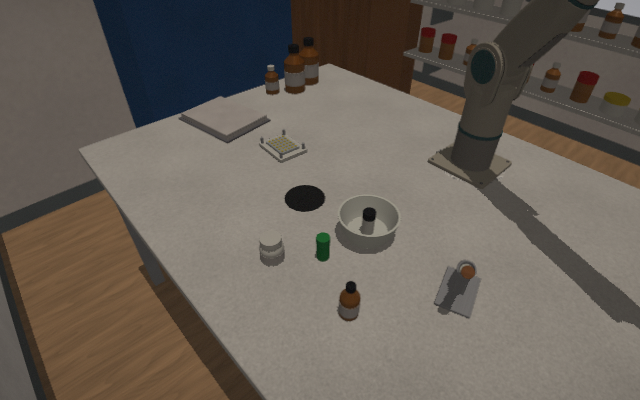

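Run:
```python
from h import *
z=np.load('top.npz');im,d=z['im'],z['d'];P=cloud('top',d)
def sel(x0,x1,y0,y1,z0,z1):
    m=(d>0)&(P[...,0]>x0)&(P[...,0]<x1)&(P[...,1]>y0)&(P[...,1]<y1)&(P[...,2]>z0)&(P[...,2]<z1);return m
def circ(m):
    q=P[m][:,:2].astype(np.float32);c,r=cv2.minEnclosingCircle(q);return np.round(c,1),round(r,1),len(q),P[m][:,2].mean().round(1)
print('rim',circ(sel(380,640,-130,110,62,74)))
print('jar',circ(sel(460,560,-60,40,76,95)))
print('green',circ(sel(620,690,-80,20,60,80)))
m=sel(430,620,-320,-150,-8,12)&(im.max(-1)<70);print('mat',circ(m))
for zz in (90,110,130,150,170,190):
    m=sel(400,650,150,380,zz-10,zz+10);print('p',zz,m.sum(),P[m].mean(0).round(1) if m.any() else'',P[m].std(0).round(1) if m.any() else '')
```

```text
rim (array([532.7, -18.3]), 108.0, 806, np.float64(69.8))
jar (array([508.4,  -7.9]), 17.0, 165, np.float64(83.5))
green (array([647.3, -29.5]), 16.9, 160, np.float64(71.4))
mat (array([ 530.9, -232. ]), 57.9, 1575, np.float64(5.5))
p 90 258 [485.2 253.2  89.9] [12.1  9.4  5.4]
p 110 115 [511.  262.1 109.3] [9.3 4.9 6. ]
p 130 109 [530.9 268.7 129.8] [7.9 4.6 5.4]
p 150 160 [553.5 277.2 150.8] [10.   6.8  6. ]
p 170 30 [556.4 280.3 161.9] [2.9 5.2 1.4]
p 190 0
```

The top view shows the jar lid at (272,236) in the mortar, the green decoy at (280,179), the mat at (361,225), and the stand at about (170,245) with the pestle knob at (132,215). The scene view agrees. The arm goes above the jar first.

Request:
play_rows(series=[[[1.0,-2.5,0,0,0,0,0.2],[2.1,-5,0,0,0,0,0.4],[2.1,-5,0,0,0,0,0.4],[2.1,-5,0,0,0,0,0.4],[2.1,-5,0,0,0,0,0.4],[2.1,-5,0,0,0,0,0.4],[2.1,-5,0,0,0,0,0.4],[2.1,-5,0,0,0,0,0.4],[2.1,-5,0,0,0,0,0.4],[2.1,-5,0,0,0,0,0.4],[2.1,-5,0,0,0,0,0.4],[2.1,-5,0,0,0,0,0.4],[1.0,-5,-1,0,0,0,0.4],[0.5,-2.8,-1,0,0,0,0.4],[0.5,0,0,0,0,0,0.4],[0,0,0,0,0,0,0.4],[0,0,0,0,0,0,0.4]]])

```text
clock: 3.02
eef_pos: [520.0, -55.1, 211.6]
tool_rot: [3.141, 0.0, 2.734]
force: [0.5, 1.0, 0.0]
width: 51.4
gripper_force: 0.0
```

Run:
```python
from h import *
z=np.load('top.npz');im,d=z['im'],z['d'];P=cloud('top',d)
def circ(m):
    q=P[m][:,:2].astype(np.float32);c,r=cv2.minEnclosingCircle(q);return np.round(c,1),round(r,1),len(q)
X,Y,Z=P[...,0],P[...,1],P[...,2]
print('rim top',circ((d>0)&(np.hypot(X-503,Y+14)<95)&(Z>64)&(Z<75)))
st=ctrl.read_state();print(np.round(st['eef_pos'],1),np.round(st['tool_rot'],3),st['width'],st['clock'],np.round(st['qpos'],2))
im,d=get_image('wrist');save('w1',im);np.savez('w1',im=im,d=d);P=cloud('wrist',d,st);X,Y,Z=P[...,0],P[...,1],P[...,2]
m=(d>0)&(np.hypot(X-508,Y+8)<40)&(Z>76)&(Z<95)
print('jar w',circ(m) if m.any() else 0, Z[m].mean())
print('rim w',circ((d>0)&(np.hypot(X-503,Y+14)<95)&(Z>64)&(Z<75)))
```

```text
rim top (array([505.1, -10.6]), 80.6, 732)
[520.  -55.1 211.6] [3.141 0.    2.734] 51.43774012856905 3.025 [-0.01  0.47  0.09  1.89 -0.06  0.78  1.28]
jar w (array([508. ,  -8.9]), 16.9, 1029) 83.16952090620181
rim w (array([505.4, -12.1]), 80.4, 4856)
```

View pics/w1.png

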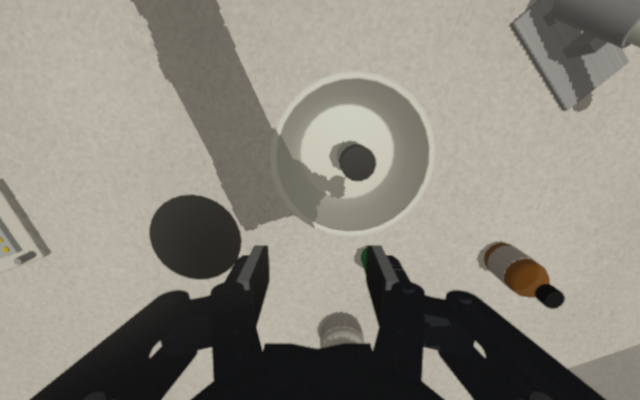

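The wrist view shows the jar lid at (357,162) inside the mortar and the mat at (195,237). The measured jar is (508,-8.5), the mortar (505,-11.5).

Request:
play_rows(series=[[[-1.2,4.65,0,0,0,0,0.4],[0,0,-4,0,0,0,0.4],[0,0,-4,0,0,0,0.4],[0,0,-3,0,0,0,0.4],[0,0,-3,0,0,0,0.4],[0,0,-2,0,0,0,0.4],[0,0,-1.4,0,0,0,0.4],[0,0,0,0,0,0,0.4],[0,0,0,0,0,0,0.6],[0,0,0,0,0,0,0.8],[0,0,0,0,0,0,0.8],[0,0,0,0,0,0,0.8],[0,0,0,0,0,0,0.8]]])

```text
clock: 4.7
eef_pos: [508.7, -10.0, 38.1]
tool_rot: [3.141, 0.001, 2.732]
force: [0.8, 1.5, 5.8]
width: 32.5
gripper_force: 59.4
```

Request:
play_rows(series=[[[0,0,1,0,0,0,0.8],[0,0,2,0,0,0,0.8],[0,0,3,0,0,0,0.8],[0,0,4,0,0,0,0.8],[0.1,-1.2,0,0,0,0,0.8],[0.3,-3,0,0,0,0,0.8],[0.4,-4,0,0,0,0,0.8],[0.4,-4,0,0,0,0,0.8],[0.4,-4,0,0,0,0,0.8],[0.3,-3,0,0,0,0,0.8],[0.2,-2,0,0,0,0,0.8],[0.1,-1,0,0,0,0,0.8],[0,0,-3,0,0,0,0.8],[0,0,-3,0,0,0,0.8],[0,0,-1.8,0,0,0,0.8],[0,0,0,0,0,0,0.8],[0,0,0,0,0,0,0.8]]])

```text
clock: 6.82
eef_pos: [530.7, -232.3, 60.1]
tool_rot: [3.141, 0.001, 2.732]
force: [0.6, 0.1, -1.7]
width: 32.0
gripper_force: 59.4
```

Run:
```python
from h import *
st=ctrl.read_state();print(np.round(st['eef_pos'],1),np.round(st['force'],1),st['width'])
im,d=get_image('scene');save('s2',cv2.resize(im[140:280,220:420],None,fx=3,fy=3))
```

```text
[ 530.7 -232.3   60.1] [ 0.6  0.1 -1.7] 32.023884299138295
```

View pics/s2.png

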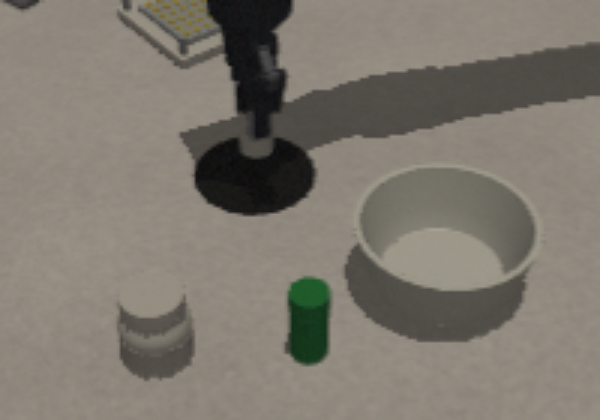

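The jar hangs upright over the mat, visible at (255,150) in the crop. I lower it in small steps while watching the force.

Request:
play_rows(series=[[[0,0,-1,0,0,0,0.8],[0,0,-1,0,0,0,0.8],[0,0,-0.5,0,0,0,0.8],[0,0,-0.2,0,0,0,0.8],[0,0,0,0,0,0,0.8]]])

```text
clock: 7.5
eef_pos: [529.9, -232.3, 32.1]
tool_rot: [3.142, -0.0, 2.732]
force: [0.1, 0.2, -0.8]
width: 32.0
gripper_force: 59.4
```

Request:
play_rows(series=[[[0,0,-0.1,0,0,0,0.8],[0,0,-0.05,0,0,0,0.8],[0,0,0,0,0,0,0.8]]])

```text
clock: 7.88
eef_pos: [530.0, -232.3, 30.9]
tool_rot: [3.142, 0.0, 2.732]
force: [0.4, 0.0, -1.4]
width: 32.3
gripper_force: 59.4
```

Request:
play_rows(series=[[[0,0,-0.1,0,0,0,0.8],[0,0,0,0,0,0,0.8]]])

```text
clock: 8.12
eef_pos: [530.2, -232.4, 30.2]
tool_rot: [3.142, 0.0, 2.732]
force: [-0.1, -0.2, 3.1]
width: 32.5
gripper_force: 59.4
```

Request:
play_rows(series=[[[0,0,0,0,0,0,0.6],[0,0,0,0,0,0,0.4],[0,0,0,0,0,0,0.3],[0,0,0,0,0,0,0.3],[0,0,2,0,0,0,0.3],[0,0,4,0,0,0,0.3],[0,0,6,0,0,0,0.3],[0,0,6,0,0,0,0.3],[0,2,6,0,0,0,0.3],[-0.5,4,0,0,0,4,0.3],[-0.5,5,0,0,0,4,0.3],[-0.5,5,0,0,0,5,0.3],[-0.5,5,0,0,0,5,0.3],[-0.5,5,0,0,0,5,0.3],[-0.5,5,0,0,0,5,0.3],[-0.5,5,0,0,0,5,0.3],[-0.5,4,0,0,0,5,0.3],[-0.5,3,0,0,0,5,0.3],[-0.5,2,0,0,0,0,0.3],[0,0,0,0,0,0,0.3]]])

```text
clock: 10.62
eef_pos: [479.2, 219.0, 269.1]
tool_rot: [3.141, -0.0, -2.798]
force: [-0.1, -1.6, 0.1]
width: 59.7
gripper_force: 0.0
```

Run:
```python
from h import *
st=ctrl.read_state();print(np.round(st['eef_pos'],1),np.round(st['tool_rot'],3),st['width'],st['clock'],np.round(st['qpos'],2))
im,d=get_image('wrist');save('w2',im);np.savez('w2',im=im,d=d,p=st['eef_pos'],r=st['tool_rot'])
for t in('pestle','stand'):
  for f in(place_of,boxes_of):
    for r in f(t,'wrist')[:2]:print(t,f.__name__,np.round(r['pixel']),r['p'])
im,d=get_image('top');P=cloud('top',d);X,Y,Z=P[...,0],P[...,1],P[...,2]
m=(d>0)&(np.hypot(X-530,Y+232)<50)&(Z>50)&(Z<95);print('jar',m.sum(),P[m].mean(0) if m.any() else'')
```

```text
[479.2 219.  269.1] [ 3.141 -0.    -2.798] 59.65580277277747 10.625 [-0.34  0.41 -0.21  1.81  0.1   0.93  1.33]
pestle call [346. 246.] 0.96
stand call [340. 185.] 0.79
stand call [335. 176.] 0.64
jar 171 [ 529.8281622  -228.92849516   74.65243704]
```

View pics/w2.png

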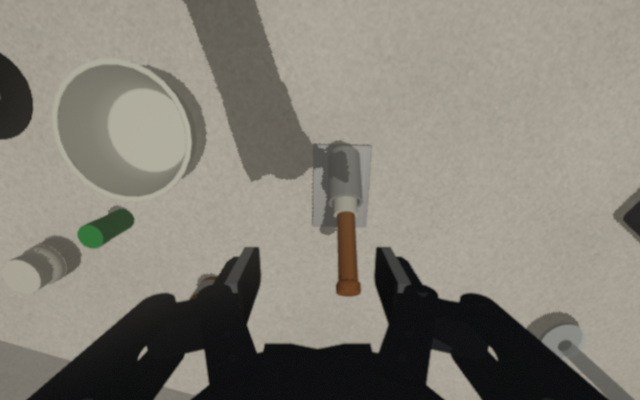

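The jar stands on the mat at (530,-229). The wrist view shows the pestle's wooden neck from (345,212) to the knob at (347,288). I fit its axis from depth.

Run:
```python
from h import *
z=np.load('w2.npz');st=dict(eef_pos=z['p'],tool_rot=z['r']);im,d=z['im'].astype(int),z['d'];P=cloud('wrist',d,st)
m=(d>0)&(im[...,0]-im[...,2]>40);v=np.zeros_like(m);v[200:300,325:370]=1;m&=v
print(m.sum())
Q=P[m];print(Q.min(0).round(),Q.max(0).round())
# model: cylinder r=10.5 neck; fit axis
from scipy.optimize import least_squares
def f(p,Q):
    dd=np.array([p[2],p[3],1]);dd/=np.linalg.norm(dd);w=Q-np.array([p[0],p[1],120]);return np.linalg.norm(np.cross(w,dd),axis=1)-10.5
Q0=Q[(Q[:,2]<155)]
s=least_squares(f,[520,265,.94,.33],args=(Q0,),loss='soft_l1');print(s.x.round(3),np.std(s.fun))
dd=np.array([s.x[2],s.x[3],1]);dd/=np.linalg.norm(dd);print('dir',dd.round(3),'yaw',np.degrees(np.arctan2(dd[1],dd[0])),'elev',np.degrees(np.arcsin(dd[2])))
b=np.array([s.x[0],s.x[1],120]);t=(Q-b)@dd;print('t range',np.percentile(t,[0.5,99.5]).round(1))
print('top end',(b+dd*np.percentile(t,99.5)).round(1))
print('neck start',(b+dd*np.percentile(t,.5)).round(1))
```

```text
1437
[496. 252.  98.] [569. 290. 164.]
[5.30880e+02 2.70525e+02 9.40000e-01 3.10000e-01] 0.8835692682943415
dir [0.668 0.22  0.711] yaw 18.25653349474206 elev 45.29141889755216
t range [-38.8  49.7]
top end [564.1 281.5 155.4]
neck start [505.  262.   92.4]
```

Request:
play_rows(series=[[[2,2,0,0,0,-1.4,0.3],[2,2,0,0,0,0,0.3],[1.9,1.4,0,0,0,0,0.3],[0,0,-3,0,0,0,0.3],[0,0,-4,0,0,0,0.3],[0,0,-4,0,0,0,0.3],[0,0,-3,0,0,0,0.3],[0,0,-1.6,0,0,0,0.3],[0,0,-0.7,0,0,0,0.3],[0,0,0,0,0,0,0.3],[0,0,0,0,0,0,0.3]]])

```text
clock: 12.3
eef_pos: [539.7, 271.9, 107.2]
tool_rot: [3.141, 0.002, -2.825]
force: [-0.4, 0.3, -0.6]
width: 59.9
gripper_force: 0.0
```

Run:
```python
from h import *
st=ctrl.read_state();print(np.round(st['eef_pos'],1),np.round(st['tool_rot'],3),st['width'],np.round(st['force'],1),np.round(st['qpos'],2))
im,d=get_image('wrist');save('w3',im)
```

```text
[539.7 271.9 107.2] [ 3.141e+00  2.000e-03 -2.825e+00] 59.925196551173826 [-0.4  0.3 -0.6] [-0.41  0.72 -0.16  1.76  0.17  0.68  1.22]
```

View pics/w3.png

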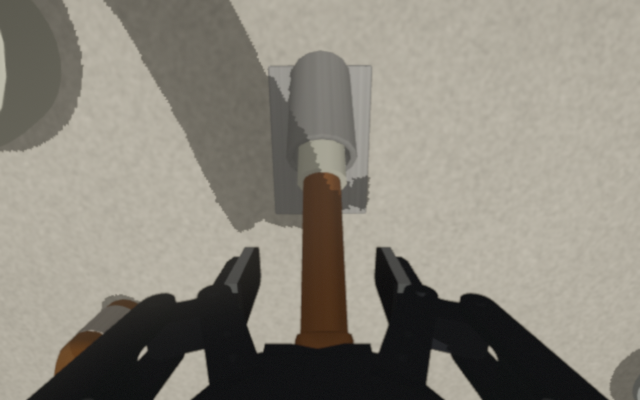

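The neck (centre column about 323) sits well between the pads (259 and 376), so I close.

Request:
play_rows(series=[[[0,0.1,0,0,0,0,0.5],[0,0,0,0,0,0,0.7],[0,0,0,0,0,0,0.9],[0,0,0,0,0,0,0.9],[0,0,0,0,0,0,0.9],[0,0,0,0,0,0,0.9]]])

```text
clock: 13.1
eef_pos: [539.2, 272.9, 106.4]
tool_rot: [3.141, 0.001, -2.825]
force: [0.3, 1.4, 2.8]
width: 19.5
gripper_force: 58.4
```

Request:
play_rows(series=[[[0.33,0.11,0.35,0,0,0,0.9],[0.67,0.22,0.7,0,0,0,0.9],[0.67,0.22,0.7,0,0,0,0.9],[0,0,0,0,0,0,0.9]]])

```text
clock: 13.6
eef_pos: [556.9, 278.6, 124.6]
tool_rot: [3.141, 0.002, -2.826]
force: [-0.4, 1.1, 2.3]
width: 19.8
gripper_force: 58.7
```

Request:
play_rows(series=[[[0.67,0.22,0.7,0,0,0,0.9],[1,0.33,1.05,0,0,0,0.9],[1,0.33,1.05,0,0,0,0.9],[1,0.33,1.05,0,0,0,0.9],[1,0.33,1.05,0,0,0,0.9],[0.67,0.22,0.7,0,0,0,0.9],[0,0,2,0,0,0,0.9],[0,0,3,0,0,0,0.9],[0,0,3,0,0,0,0.9],[0,0,2,0,0,0,0.9],[0,0,0,0,0,0,0.9]]])

```text
clock: 14.98
eef_pos: [610.2, 295.9, 281.4]
tool_rot: [3.141, 0.004, -2.826]
force: [0.5, -0.3, -3.1]
width: 19.6
gripper_force: 58.9
```

Run:
```python
from h import *
st=ctrl.read_state();print(np.round(st['eef_pos'],1),np.round(st['force'],1),np.round(st['qpos'],2))
im,d=get_image('scene');save('s3',cv2.resize(im[150:390,340:600],None,fx=2.4,fy=2.4))
```

```text
[610.2 295.9 281.4] [ 0.5 -0.3 -3.1] [-0.39  0.63 -0.19  1.37  0.12  1.15  1.3 ]
```

View pics/s3.png

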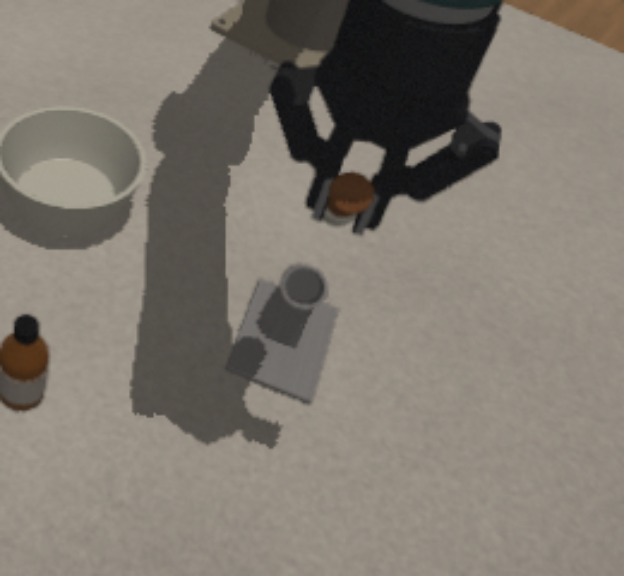

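The pestle is out and held: knob at (350,190) in the crop, sleeve empty. Next I tilt it upright by about 45° around (0.313,-0.95,0).

Request:
play_rows(series=[[[0,0,0,1.25,-3.8,0,0.9],[0,0,0,1.57,-4.75,0,0.9],[0,0,0,1.57,-4.75,0,0.9],[0,0,0,1.57,-4.75,0,0.9],[0,0,0,1.57,-4.75,0,0.9],[0,0,0,1.57,-4.75,0,0.9],[0,0,0,1.57,-4.75,0,0.9],[0,0,0,1.57,-4.75,0,0.9],[0,0,0,1.57,-4.75,0,0.9],[0,0,0,0.25,-0.75,0,0.9],[0,0,0,0,0,0,0.9],[0,0,0,0,0,0,0.9]]])

```text
clock: 16.52
eef_pos: [614.8, 282.8, 278.1]
tool_rot: [-3.106, 0.65, -2.83]
force: [0.3, -0.5, -2.4]
width: 19.4
gripper_force: 58.7
```

```bash
cat > pe.py <<'E'
from h import *
from scipy.optimize import least_squares
st=ctrl.read_state();print(np.round(st['eef_pos'],1),np.round(st['tool_rot'],3),np.round(st['force'],1),np.round(st['qpos'],2),st['width'],st['clock'])
R=Ro.from_euler('xyz',st['tool_rot']).as_matrix();print('toolz',R[:,2].round(3),'az',np.degrees(np.arctan2(R[1,2],R[0,2])).round(1))
g=st['eef_pos']-22*R[:,2]
for n in('scene','wrist'):
    im,d=get_image(n);P=cloud(n,d,st)
    w=P-g;r=np.hypot(w[...,0],w[...,1])
    m=(d>0)&(r<45)&(w[...,2]<-25)&(w[...,2]>-150)&(P[...,2]>85)&(im.max(-1)>55)
    Q=P[m];print(n,m.sum())
    if m.sum()<30:continue
    Q=Q[Q[:,2]<g[2]-48] 
    print(' low',Q.min(0).round(1),Q.max(0).round(1))
    if len(Q)<30:continue
    def f(p):
        dd=np.array([p[2],p[3],1]);dd/=np.linalg.norm(dd);return np.linalg.norm(np.cross(Q-np.array([p[0],p[1],g[2]]),dd),axis=1)-14
    c,_,o=ext(n,st);a=(Q.mean(0)-o);a[2]=0;a/=np.linalg.norm(a);q0=Q.mean(0)+a*12
    s=least_squares(f,[q0[0],q0[1],0,0],loss='soft_l1');print(' grasp-level xy',s.x[:2].round(1),'slope',s.x[2:].round(3),'g',g.round(1),'rms',np.std(s.fun).round(2))
E
python3 pe.py
python3 - <<'E'
from h import *
im,d=get_image('scene');save('s4',cv2.resize(im[100:390,300:600],None,fx=2,fy=2))
E
```

```text
[614.8 282.8 278.1] [-3.106  0.65  -2.83 ] [ 0.3 -0.5 -2.4] [-0.5   0.41 -0.1   2.03  1.27  0.24  0.1 ] 19.389126218959802 16.525
toolz [ 0.587  0.152 -0.796] az 14.5
scene 501
 low [586.7 261.3 166.6] [610.4 289.9 247.3]
 grasp-level xy [602.  278.8] slope [0.132 0.054] g [601.9 279.5 295.6] rms 1.08
wrist 6067
 low [574.7 257.2 168.9] [607.2 288.9 247.6]
 grasp-level xy [604.5 278.9] slope [0.131 0.064] g [601.9 279.5 295.6] rms 0.9
```

View pics/s4.png

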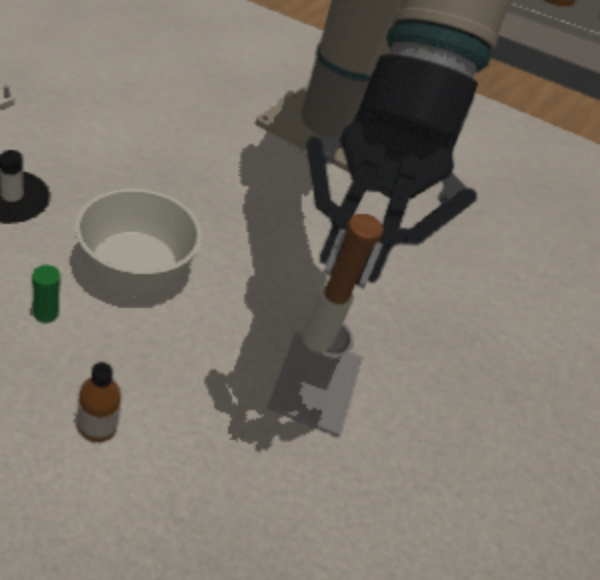

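The jar stands on the mat at (10,175), and the pestle is about 8° short of upright (slope 0.13, 0.06). The wrist joint (q5) is at its limit with the tool pointing radially. I turn the tool sideways while carrying the pestle to the mortar, which frees that joint.

Request:
play_rows(series=[[[-0.4,-1.2,0.2,0,0,-3,0.9],[-0.8,-2.5,0.2,0,0,-6,0.9],[-0.8,-2.5,0.2,0,0,-6,0.9],[-0.8,-2.5,0.2,0,0,-6,0.9],[-0.8,-2.5,0.2,0,0,-6,0.9],[-0.8,-2.5,0.2,0,0,-6,0.9],[-0.8,-2.5,0.2,0,0,-6,0.9],[-0.8,-2.5,0.2,0,0,-6,0.9],[-0.8,-2.5,0.2,0,0,-6,0.9],[-0.8,-2.5,0.2,0,0,-6,0.9],[-0.8,-2.5,0,0,0,-6,0.9],[-0.8,-2.5,0,0,0,-6,0.9],[-0.8,-2,0,0,0,-6,0.9],[0,0,0,0,0,0,0.9],[0,0,0,0,0,0,0.9]]])

```text
clock: 18.55
eef_pos: [515.5, -22.9, 298.8]
tool_rot: [-3.107, 0.651, 2.146]
force: [0.2, -0.2, -2.9]
width: 19.6
gripper_force: 58.8
```

```bash
python3 pe.py
```

```text
[515.5 -22.9 298.8] [-3.107  0.651  2.146] [ 0.2 -0.2 -2.9] [-0.54  0.34  0.14  2.08  0.85  0.85 -0.47] 19.629475636991764 18.55
toolz [ 0.301 -0.527 -0.795] az -60.3
scene 399
 low [487.7 -18.3 189.7] [516.3  15.9 268.1]
 grasp-level xy [506.7 -11.1] slope [ 0.087 -0.101] g [508.9 -11.3 316.3] rms 1.07
wrist 6060
 low [485.2 -20.1 189.9] [519.4  13.4 268.3]
 grasp-level xy [510.7 -13.6] slope [ 0.095 -0.108] g [508.9 -11.3 316.3] rms 0.88
```

Request:
play_rows(series=[[[0,0,0,-2,-1.7,0,0.9],[0,0,0,-2,-1.7,0,0.9],[0,0,0,-2,-1.8,0,0.9],[0,0,-1.5,0,0,0,0.9],[0,0,-2,0,0,0,0.9],[0,0,-1.5,0,0,0,0.9],[0,0,0,0,0,0,0.9],[0,0,0,0,0,0,0.9]]])

```text
clock: 19.65
eef_pos: [515.4, -23.6, 249.3]
tool_rot: [-3.135, 0.789, 2.126]
force: [0.2, -0.1, -2.2]
width: 19.5
gripper_force: 58.7
```

```bash
python3 pe.py
```

```text
[515.4 -23.6 249.3] [-3.135  0.789  2.126] [ 0.2 -0.1 -2.2] [-0.66  0.48  0.19  2.2   1.12  0.8  -0.88] 19.53350872313133 19.65
toolz [ 0.368 -0.606 -0.705] az -58.7
scene 356
 low [495.1 -21.1 137.3] [522.    4.6 216.1]
 grasp-level xy [505.9 -10.5] slope [0. 0.] g [507.4 -10.2 264.8] rms 1.23
wrist 6163
 low [494.4 -24.2 136.3] [522.9   3.2 216.8]
 grasp-level xy [509.5 -12.9] slope [ 0.005 -0.005] g [507.4 -10.2 264.8] rms 0.96
```

Request:
play_rows(series=[[[-0.1,0,-1,0,0,0,0.9],[-0.1,0,-1.5,0,0,0,0.9],[0,0,0,0,0,0,0.9],[0,0,0,0,0,0,0.9],[0,0,0,0,0,0,0.9],[0,0,0,0,0,0,0.9]]])

```text
clock: 20.5
eef_pos: [513.3, -24.0, 224.2]
tool_rot: [-3.135, 0.789, 2.125]
force: [0.5, 0.4, -2.7]
width: 19.8
gripper_force: 58.8
```

```bash
python3 pe.py
python3 - <<'E'
from h import *
im,d=get_image('scene');save('s5',cv2.resize(im[80:340,230:530],None,fx=2,fy=2))
E
```

```text
[513.3 -24.  224.2] [-3.135  0.789  2.125] [ 0.5  0.4 -2.7] [-0.67  0.53  0.2   2.22  1.18  0.75 -0.97] 19.83745629252727 20.5
toolz [ 0.368 -0.607 -0.705] az -58.8
scene 347
 low [492.  -23.4 112.2] [520.2   4.7 191.5]
 grasp-level xy [504.  -10.6] slope [0.005 0.003] g [505.2 -10.6 239.7] rms 1.28
wrist 6159
 low [492.3 -24.3 111.4] [521.1   2.6 191.7]
 grasp-level xy [507.3 -13.2] slope [ 0.005 -0.004] g [505.2 -10.6 239.7] rms 0.95
```

View pics/s5.png

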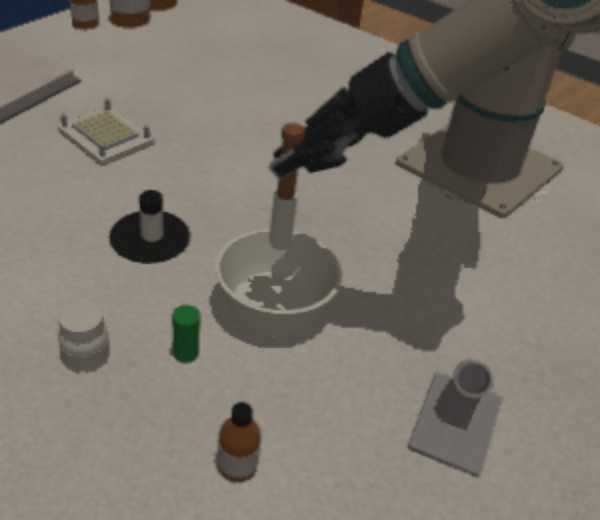

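The jar stands upright on the mat at (150,220). The pestle is vertical over the mortar at (285,200), with its tip about 40 mm above the rim, and the bystanders look untouched.

```bash
python3 -c "
from cell import workorder;print(workorder.finish_job())"
```

```text
the job is handed in; nothing more can be done
None
```

The job is handed in at about 21 s: the jar stands upright on the mat, and the pestle is held upright and still over the middle of the mortar, about 40 mm above its rim, with the bottle, tub and capsule board left untouched.

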